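# Lock the cut-off saw, then empty its catch tray

## Robot

A 6-joint arm with a two-finger parallel gripper is mounted at the origin on the work surface. World frame = base frame: x ahead of the robot, y to its left, z up, the work surface at z = 0. Lengths are in m, angles in rad, forces in N, time in s.
With the tool pointing down it reaches from about 0.325 to 0.9 m from the base axis. Payload 6.1 kg.
Tool frame: the origin (TCP) lies midway between the tips of the shut fingers; the grasp point (between the pads) lies 19 mm behind it; z points along the fingers, y is the line along which they close (so a half turn about z gives the same grasp; the last joint's range is limited). The gripper opens to 85 mm and grips with 20 to 120 N. Pads are 22 mm wide; open, the fingers measure 114 mm over their backs; the gripper's body (76 mm by 85 mm) begins 54 mm behind the grasp point. The pads swing forward as they close: fully open they stand 13 mm farther back than shut.
Start: joints at [0.991, 0.22, 1.526, -0, 1.395, -0.126], TCP at [0.274, 0.562, 0.231] pointing down, gripper open.
Joint ranges: [-2.98, 2.98], [-0.91, 2.08], [0.09, 2.57], [-1.24, 4.39], [0.2, 2.65], [-2.68, 2.68]. Speed limits (rad/s): [2.57, 2.57, 3.01, 3.14, 3.14, 3.14].

## Interface

Orientations are given as [roll, pitch, yaw] about the fixed x, y, z axes, in that order (R = Rz(yaw) Ry(pitch) Rx(roll)).
In Python, from plant import movep, move_l, set_joints, gripper_to, hold, inverse_kinematics, observe, get_image, get_calibration, Unreachable, job_done gives the robot as it stands. Calls block until the motion is done:
- movep(position, orientation): joint-space move of the TCP to a pose.
- move_l(position, feed=0.15, rotation=None, max_force=None): straight line of the TCP; rotation=None keeps the orientation; feed is the mean speed in m/s. With max_force (N) it stops when the force on the tool has changed by that much, and returns True; else False.
- set_joints(angles): joint-space move.
- gripper_to(opening, f_grip=None): finger opening in m; f_grip is the grip in N (None keeps the last); returns when the fingers have stopped.
- hold(seconds).
- inverse_kinematics(position, orientation): joint angles nearest the present ones, or None.
- observe(): the state.
- get_image(name): name is "side" or "top"; returns (picture, depth): 400x640x3 uint8, red, green, blue; 400x640 float32, m along the optical axis (not along the pixel's ray), 0 where there is no reading.
- get_calibration(name): a dict with "intrinsics" (3x3 intrinsics, pixels), "world_from_camera" (4x4, takes a point from camera to world coordinates). Camera axes: x right, y down, z forward; pixel columns grow to the right and rows downward; lengths in m; the calibration is good to about 2 mm. A picture is of the moment at which its call begins. get_calibration takes no time and is no camera call.
A pose or a line that the arm cannot do raises Unreachable and nothing moves.
- job_done(): hands the job in; it is judged then, once.
The state is a dict: "time_s": time; "q": joint angles; "joint_velocities": joint speeds; "joint_torque": joint torques, N m; "eef_pos": TCP position; "tcp_rot": TCP orientation; "ft_force": force on the tool from outside, world axes, zero at the start; "torque": the same for the moment, N m; "opening": finger opening in m; "grasp_force": force on a finger pad.
Only numpy, scipy, OpenCV 4.12 (cv2) and the standard library are available. Lean on these libraries where they do the work, as an engineer would, in place of code of your own. Each camera call takes 0.05 s, during which the arm holds its last target. There are 200 camera calls.

## Task

The cut-off saw has finished: first lock it, by pushing the red paddle of its lock slide along the track, past the spring catch, until the slide sits firmly against the solid end stop inside, without slamming it. Only then take the two welded T-shaped slices out of the catch tray and put them in the blue tote; leave the slide home, the tote where it is and the other things on the bench alone.

Things in the scene. Friction and masses are not known exactly. Their poses are not given: they have to be found in the camera images.
- saw: Bench cut-off saw, fixed to the table. Origin on the table surface; its own axes: z up, x away from the robot at yaw 0, y along the lock track towards the orange head. Grey bed x -115..150, y -160..310 mm, top 12 mm above the table. Only the head, paddle and slices rise above 60 mm.
- track (a point): Middle of the aluminium lock track, on top of its lips, 36 mm above the table. Track along the saw's y, 67 mm wide, 298 mm long, with a 31 mm slot between its two lips. It lies on the robot's side of the tray.
- tray (a point): Centre of the floor of the white-walled catch tray (the bed, 12 mm above the table). Tray 182 (x) x 290 (y) mm outside, walls 6 mm thick, 20 mm high.
- head (a point): Centre of the top of the orange saw head, 202 mm above the table; the head is 200 (x) x 125 (y) mm and carries a dark round blade guard, 170 mm across and about 15 mm thick, on its -y side. It stands beyond the +y end of track and tray.
- catch_nose (a point): Tip of the brass round nose (radius 8 mm, 44 mm above the table) of the spring catch, whose dark barrel stands beside the track on the robot's side, top 52 mm above the table. The nose yields sideways, 7 mm at most, as the slide's lobe is pushed past it.
- slide: Loose lock slide, 0.4 to 0.65 kg, captive under the track's lips, moves only along the saw's y. Axes as the saw's; origin: centre of its underside, 12 mm above the table. Runner 44 x 120 x 16.5 mm, red paddle upright over its middle; a 44 mm wide steel tongue, top 50 mm above the table, reaches 55 mm ahead of the paddle's middle. Lock it towards the saw's +y (the head): 60 to 140 mm to go.
- lobe (a point): Top centre of the round cam lobe (radius 10 mm) on the tongue's robot side. Sliding alone takes a push of about 1 to 3 N; as the lobe rides over the catch nose (from 11 mm before to level with it along y) the push rises to about 6 to 13 N and drops again: not yet the end. The solid end stop comes 15 to 55 mm after the lobe is level with the nose.
- paddle (a point): Centre of the red paddle (70 wide in x, 14 thick in y, 36 mm high), 74 mm above the table: it spans 56 to 92 mm above the table. Axes as the saw's; the face to push is 7 mm towards -y.
- slide_nose (a point): Centre of the slide's leading (+y) face, 60 mm ahead of the paddle's centre, 20 mm above the table, under the lips. Axes as the saw's.
- stop: Brass end stop clamped in the track, solid and fixed; its place along the track varies. A brass cover plate, level with the lips, reaches 40 mm from it towards -y over the slot and hides the stop bolt. Its cap, 50 mm wide, stands above the lips; even at home at least 11 mm stay free between the steel tongue and the cap. Origin: foot of the block's -y face, 12 mm above the table.
- stop_face (a point): Centre of the block's -y face, 20 mm above the table. Axes as the saw's. A stop bolt sticks out of this face towards -y by 0 to 14 mm, differently each time, out of sight under the cover plate, solid. The slide is home when slide_nose meets the bolt's tip: this can only be felt as a hard stop. Pressing there with 5 to 30 N is right; above 40 N is slamming.
- slice_a: Slice of a welded steel T-joint, loose, in the catch tray, web up, 0.4 to 0.6 kg. Origin: centre of its underside. Foot plate 90 (x) x 50 (y) x 8 mm; upright web along its x over the middle, 90 long, 10 mm thick (y), top 50 mm above the origin; copper-coloured weld beads at the web's foot. Pinch the web from above, fingers closing along its y.
- slice_b: The other slice, same shape and size as slice_a, in the other half of the tray.
- tote: Blue open plastic tote, loose, 0.9 kg, 220 (x) x 260 (y) x 70 mm high, walls and floor 5 mm. Origin: centre of its underside. Both slices fit side by side, 110 mm apart along its y.
- offcut: Bystander: dark steel pipe offcut standing on end, 100 mm in diameter, 100 mm high; origin at the centre of its foot.
- brush: Bystander: green-handled brush lying flat, 200 mm long; origin under its middle.
- tin: Bystander: small closed tin with a yellow label, 54 mm in diameter, 75 mm high; origin at the centre of its foot.
There are look-alikes about, which are no part of the job. Leave any green look-alike of the slide alone. Leave any green look-alike of the slice_a alone.

How it is judged:
By the outcome, as a careful person would: the job done as asked, in the order asked, and still so for the second after the job is handed in, with the robot touching nothing.
It also fails if it takes over 72 s, if anything falls off the work surface, if the arm or the gripper's body presses on something with over 40 N, if the wrist force passes 120 N, or if a joint passes its speed limit or range.

## Working session

There is one attempt and no reset: what is moved stays moved. The work goes in short steps, each a Python script; the robot and the scene stay as the last script left them, time stands still between calls to the robot, and variables do not carry over. Pictures are saved under pics/ and viewed, at most 10 in all, crops included, and the job is handed in when it is done.

```bash
mkdir -p pics; cat > h.py <<'E'
import numpy as np, cv2
from plant import *
def cal(n):
    c=get_calibration(n); return np.array(c["intrinsics"]),np.array(c["world_from_camera"])
def ray(n,u,v,z):
    K,T=cal(n); d=T[:3,:3]@np.linalg.solve(K,[u,v,1.]); o=T[:3,3]; return o+d*(z-o[2])/d[2]
def cloud(n,dep):
    K,T=cal(n); v,u=np.mgrid[:400,:640]; P=np.stack([(u-K[0,2])/K[0,0],(v-K[1,2])/K[1,1],np.ones(u.shape)],-1)*dep[...,None]
    P=P@T[:3,:3].T+T[:3,3]; P[dep==0]=np.nan; return P
def proj(n,p):
    K,T=cal(n); c=K@(T[:3,:3].T@(np.array(p)-T[:3,3])); return c[:2]/c[2]
def save(f,im): cv2.imwrite(f,im[...,::-1])
E
python3 - <<'E'
from h import *
for n in ("top","side"):
    im,d=get_image(n); np.savez(f"{n}0.npz",im=im,d=d); save(f"pics/{n}0.png",im)
    K,T=cal(n); print(n,K.round(1).tolist(),T.round(3).tolist())
print(observe())
E
```

```text
top [[504.3, 0.0, 318.9], [0.0, 504.3, 194.1], [0.0, 0.0, 1.0]] [[-0.018, -0.989, 0.15, 0.346], [-1.0, 0.02, 0.014, 0.04], [-0.017, -0.15, -0.989, 1.44], [0.0, 0.0, 0.0, 1.0]]
side [[416.3, 0.0, 315.7], [0.0, 416.3, 197.7], [0.0, 0.0, 1.0]] [[0.687, -0.375, 0.622, -0.113], [-0.726, -0.333, 0.602, -0.559], [-0.019, -0.865, -0.501, 0.634], [0.0, 0.0, 0.0, 1.0]]
{'time_s': 0.1, 'q': array([ 9.90918737e-01,  2.21155662e-01,  1.52747657e+00, -9.74906571e-06,
        1.39469622e+00, -1.26110979e-01]), 'joint_velocities': array([-0.00183473, -0.00265533, -0.00270111, -0.00011321, -0.00099712,
        0.00272591]), 'joint_torque': array([ 1.11948273e-03, -4.98242784e+01, -3.90547800e+01, -2.09723239e-04,
        5.79702028e-03, -8.81659707e-05]), 'eef_pos': array([0.27368908, 0.56129541, 0.23031408]), 'tcp_rot': array([-3.13986943e+00, -2.08804842e-04,  2.68782758e+00]), 'ft_force': array([ 0.49069294, -1.13119934,  0.38654344]), 'torque': array([ 0.01015478, -0.01254703,  0.00299469]), 'grasp_force': 0.0, 'opening': 0.0857034027858164}
```

View pics/top0.png

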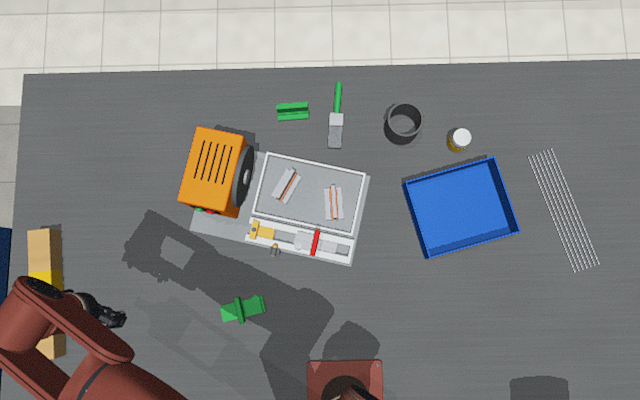

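View pics/side0.png

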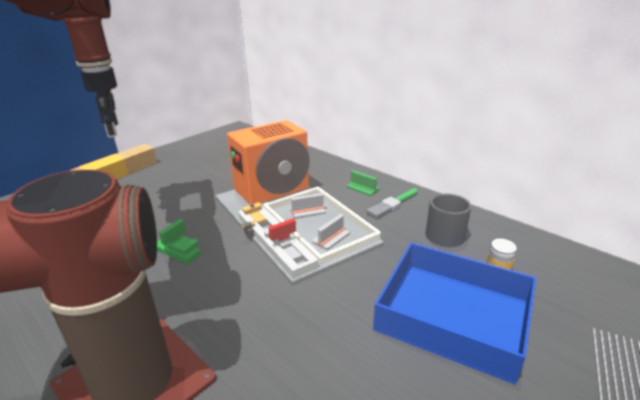

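The top view shows the red paddle at (315,242) in the track, and the slices at (287,185) and (333,202) in the white tray. The head is at (215,170), the tote at (461,207), the pipe at (403,123), the tin at (460,138) and the brush at (336,115).

Things that could be mistaken for targets:
- **Slide:** the red-paddle slide at (315,242), or the green slide at (243,308). I choose the red one, which sits in the track.
- **Slices:** the steel T pieces at (287,185) and (333,202), or the green T at (292,111). I choose the two steel ones in the tray.

Next I'll measure these and check the choice in a close crop.

```bash
python3 - <<'E'
from h import *
z=np.load("top0.npz"); im,d=z["im"],z["d"]; P=cloud("top",d); hsv=cv2.cvtColor(im,cv2.COLOR_RGB2HSV)
c=cv2.resize(im[140:275,180:375],None,fx=4,fy=4,interpolation=cv2.INTER_CUBIC); save("pics/crop0.png",c)
H,S,V=[hsv[...,i].astype(int) for i in range(3)]
roi=np.zeros(H.shape,bool); roi[140:275,180:375]=1
def rect(name,m,h):
    m=cv2.morphologyEx(m.astype(np.uint8),cv2.MORPH_CLOSE,np.ones((2,2)))
    cs,_=cv2.findContours(m,0,cv2.CHAIN_APPROX_NONE)
    for c in sorted(cs,key=cv2.contourArea)[::-1][:3]:
        if len(c)<6: continue
        Q=np.array([ray("top",*p[0],h)[:2] for p in c],np.float32); r=cv2.minAreaRect(Q*1000)
        u,v=c.reshape(-1,2).mean(0); mm=np.zeros(m.shape,np.uint8); cv2.drawContours(mm,[c],-1,1,-1)
        print(name,"px",(u.round(),v.round()),"rect mm",np.round(r[0],1),np.round(r[1],1),round(r[2],1),"zmed",np.nanpercentile(P[mm>0][:,2],[5,50,95]).round(3))
rect("red",roi&((H<8)|(H>172))&(S>170)&(V>90)&(np.arange(400)[:,None]>215),.092)
rect("blue",(H>100)&(H<125)&(S>150)&(V>60)&(np.arange(640)[None]>350),.07)
rect("brass",roi&(H>15)&(H<30)&(S>100)&(np.arange(400)[:,None]>210),.045)
rect("head",roi&(H>8)&(H<20)&(S>180)&(P[...,2]>.19),.202)
tr=np.zeros_like(roi); tr[155:225,255:365]=1
rect("web",tr&(P[...,2]>.045)&(P[...,2]<.08),.062)
rect("copper",tr&((H<15)|(H>170))&(S>60),.02)
rect("bedwhite",roi&(P[...,2]>.025)&(P[...,2]<.045)&(S<40),.034)
E
```

```text
red px (np.float64(316.0), np.float64(243.0)) rect mm [418.5  70.8] [11.8 65.7] 76.0 zmed [0.035 0.09  0.096]
blue px (np.float64(461.0), np.float64(208.0)) rect mm [ 508.8 -325.8] [219.4 270.2] 14.8 zmed [-0.001  0.005  0.068]
brass px (np.float64(261.0), np.float64(232.0)) rect mm [452.3 217.7] [66.2 47.2] 71.6 zmed [0.03  0.037 0.054]
brass px (np.float64(276.0), np.float64(247.0)) rect mm [412.5 182.9] [9.9 9.7] 44.5 zmed [0.029 0.048 0.053]
head px (np.float64(212.0), np.float64(173.0)) rect mm [596.4 328.4] [124.3 187.5] 76.5 zmed [0.196 0.202 0.206]
web px (np.float64(286.0), np.float64(185.0)) rect mm [582.9 152. ] [12.5 90.3] 59.5 zmed [0.026 0.057 0.066]
web px (np.float64(334.0), np.float64(203.0)) rect mm [529.6  18.7] [89.4 10.2] 2.4 zmed [0.022 0.06  0.066]
web px (np.float64(257.0), np.float64(224.0)) rect mm [476.8 230.4] [8.4 8.3] 0.0 zmed [0.033 0.047 0.052]
copper px (np.float64(289.0), np.float64(188.0)) rect mm [581.4 146.9] [ 6.5 92.6] 59.9 zmed [0.014 0.022 0.027]
copper px (np.float64(332.0), np.float64(204.0)) rect mm [532.3  25. ] [92.   5.6] 3.5 zmed [0.022 0.059 0.065]
copper px (np.float64(337.0), np.float64(204.0)) rect mm [532.1   9.8] [91.7  4.5] 1.1 zmed [0.013 0.019 0.024]
bedwhite px (np.float64(309.0), np.float64(195.0)) rect mm [559.1  88.3] [289.4 182.3] 76.3 zmed [0.007 0.013 0.036]
bedwhite px (np.float64(335.0), np.float64(249.0)) rect mm [404.   19.3] [98.  67.1] 76.4 zmed [0.01  0.032 0.04 ]
bedwhite px (np.float64(280.0), np.float64(238.0)) rect mm [431.1 173.4] [186.1  87.9] 76.3 zmed [0.011 0.036 0.051]
```

View pics/crop0.png

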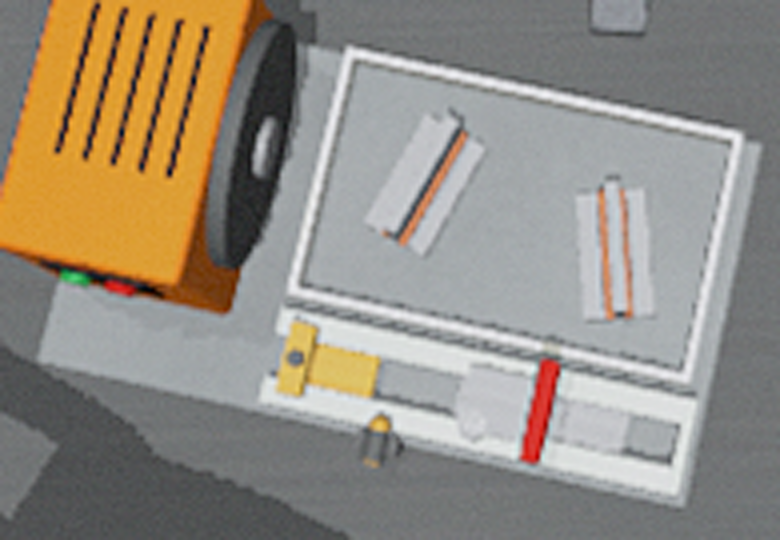

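The crop confirms the choice. The red paddle is at crop (540,410), its steel tongue and round lobe (475,427) point left to the brass catch nose at (380,425), and the brass cover plate and stop cap are at (330,365). Both grey slices have copper beads and lie inside the white tray walls. The sizes agree with the description: tray 289x182 mm, track 67 mm, webs 90x10 mm at 62 mm, head 124 mm at 202 mm. The saw's yaw is about -13.7°.

Next I push the slide, under force control.

```bash
cat >> h.py <<'E'
a=np.deg2rad(76.3); U=np.array([np.cos(a),np.sin(a),0]); PAD=np.array([.4185,.0708,.064]); 
def st(t=""):
    o=observe(); e=np.array(o["eef_pos"]); print(t,"t",round(o["time_s"],2),"p",e.round(4),"y rel",round((e-PAD)@U*1000,1),"F",np.round(o["ft_force"],1),"op",round(o["opening"],4),"g",round(o["grasp_force"],1),flush=True); return o
E
python3 - <<'E'
from h import *
def yaw_best(p,y):
    best=None
    for k in (-1,0,1):
        q=inverse_kinematics(list(p),[np.pi,0,y+k*np.pi])
        if q is not None: print(k,np.round(q,2)); 
        if q is not None and (best is None or abs(q[5])<best[0]): best=(abs(q[5]),y+k*np.pi)
    return best[1]
p=PAD-U*.045
y=yaw_best(p,a); print("yaw",y)
gripper_to(0.0,40)
e=np.array(observe()["eef_pos"]); e[2]=.34; move_l(list(e),.25)
movep([p[0],p[1],.34],[np.pi,0,y]); st("above")
move_l([p[0],p[1],.15],.25); move_l(list(p),.08); st("down")
f0=np.array(observe()["ft_force"])@U
print("touch",move_l(list(PAD-U*.008),.02,max_force=1.2)); o=st("touch")
E
```

```text
0 [-0.13 -0.11  2.21 -0.    1.04  0.11]
yaw 1.3316862192716734
above t 3.43 p [0.408  0.0276 0.34  ] y rel -44.5 F [ 1.1 -0.6 -0.1] op -0.0004 g 0.0
down t 5.57 p [0.4084 0.027  0.0646] y rel -44.9 F [ 0.8 -0.   0.1] op -0.0002 g 0.0
touch True
touch t 6.92 p [0.4146 0.0565 0.0636] y rel -14.8 F [ 0.1 -0.2  0.5] op -0.0 g 0.0
```

```bash
python3 - <<'E'
from h import *
hit=False
for s,feed in [(x,.03) for x in range(0,56,8)]+[(x,.012) for x in range(60,100,6)]:
    hit=move_l(list(PAD+U*s*1e-3),feed,max_force=20); st(f"s{s} {hit}")
    if hit: break
E
```

```text
s0 False t 7.58 p [0.4187 0.0711 0.0641] y rel 0.3 F [ 0.3 -0.4  0.4] op 0.0001 g 0.0
s8 False t 7.99 p [0.4205 0.0789 0.064 ] y rel 8.3 F [-0.3 -0.6 -0.1] op 0.0 g 0.0
s16 False t 8.41 p [0.4224 0.0867 0.064 ] y rel 16.4 F [ 0.5 -0.6  0.3] op -0.0002 g 0.0
s24 False t 8.82 p [0.4243 0.0945 0.064 ] y rel 24.4 F [-0.2  0.  -0.1] op 0.0001 g 0.0
s32 False t 9.24 p [0.4262 0.1023 0.064 ] y rel 32.4 F [ 0.4 -0.7  0. ] op 0.0 g 0.0
s40 False t 9.66 p [0.4282 0.1095 0.064 ] y rel 39.8 F [ 0.2 -3.9 -0.1] op -0.0002 g 2.2
s48 False t 10.07 p [0.4299 0.1177 0.064 ] y rel 48.2 F [-0.4 -1.2  1.2] op -0.0001 g 1.0
s60 False t 11.22 p [0.4327 0.1293 0.064 ] y rel 60.2 F [ 0.2 -1.1  0.5] op -0.0001 g 0.4
s66 False t 11.88 p [0.4342 0.1352 0.064 ] y rel 66.3 F [-0.  -1.2  0.6] op 0.0004 g 0.2
s72 False t 12.53 p [0.4356 0.141  0.064 ] y rel 72.2 F [0.2 0.4 0. ] op 0.0 g 0.2
s78 False t 13.18 p [0.437  0.1468 0.064 ] y rel 78.2 F [ 0.5  0.1 -0.1] op -0.0003 g 0.2
s84 True t 13.6 p [0.4372 0.1486 0.064 ] y rel 80.0 F [-0.  -1.4  1.7] op 0.0001 g 0.9
```

```bash
python3 - <<'E'
from h import *
for i in range(2):
    print(move_l(list(PAD+U*.088),.01,max_force=15)); st("press")
hold(.3); st("hold")
e=np.array(observe()["eef_pos"]); move_l(list(e-U*.03),.05); st("back")
e=np.array(observe()["eef_pos"]); e[2]=.34; move_l(list(e),.25); gripper_to(.05,60)
# clear the camera view
movep([.42,-.15,.34],[np.pi,0,a]); st("clear")
im,d=get_image("top"); np.savez("top1.npz",im=im,d=d)
save("pics/top1.png",cv2.resize(im[130:275,180:540],None,fx=2.2,fy=2.2,interpolation=cv2.INTER_CUBIC))
P=cloud("top",d); hsv=cv2.cvtColor(im,cv2.COLOR_RGB2HSV).astype(int); H,S,V=hsv[...,0],hsv[...,1],hsv[...,2]
m=(((H<8)|(H>172))&(S>170)&(V>90)); m[:215]=0; m[270:]=0; m[:,:240]=0; m[:,370:]=0
n,l,s,c=cv2.connectedComponentsWithStats(m.astype(np.uint8)); 
for i in range(1,n):
    if s[i,4]>20: Q=ray("top",*c[i],.085); print("red",c[i],s[i,4],Q.round(4),"travel",((Q-[.4185,.0708,.085])@U*1000).round(1))
rim=(H>100)&(H<125)&(S>130)&(P[...,2]>.058)&(P[...,2]<.08)&(P[...,1]<-.1)
r=cv2.minAreaRect((P[rim][:,:2]*1000).astype(np.float32)); print("tote rim",r)
E
```

```text
True
press t 13.99 p [0.4369 0.1485 0.0638] y rel 79.9 F [ 0.1 -1.   1.9] op -0.0002 g 0.8
True
press t 14.4 p [0.4367 0.1485 0.0636] y rel 79.8 F [ 0.9 -1.6  0.3] op 0.0002 g 0.9
hold t 14.7 p [0.4366 0.1485 0.0635] y rel 79.8 F [-0.1 -2.3 -0. ] op -0.0002 g 0.8
back t 15.45 p [0.4296 0.1193 0.0636] y rel 49.7 F [-0.8  1.4 -0.4] op 0.0001 g 0.0
clear t 18.29 p [ 0.4202 -0.1493  0.3401] y rel -213.5 F [ 0.7 -0.4 -0.5] op 0.0498 g 0.0
red [280.224 234.752] 125 [0.4431 0.166  0.085 ] travel 98.3
tote rim ((512.6869506835938, -329.03363037109375), (219.5189208984375, 262.81231689453125), 14.816693305969238)
```

View pics/top1.png

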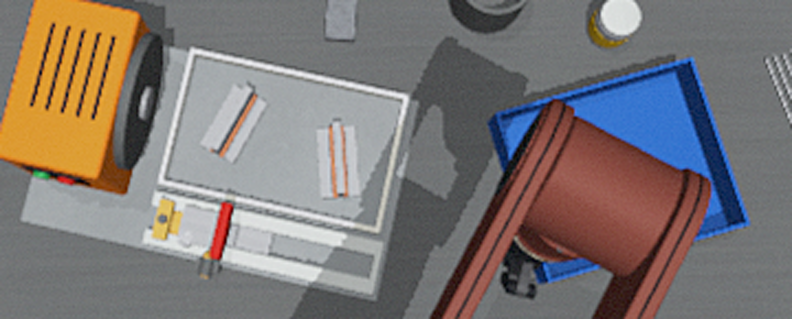

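The picture shows the red paddle at crop (222,230), moved 98 mm. The lobe is now past the catch nose and the tongue is just short of the cap. The hard stop repeated at the same place three times (80.0, 79.9 and 79.8 mm), so the slide is home. The tote rim measures 219x263 mm, centre (0.512,-0.328), yaw 14.8°. Now I pick slice b.

```bash
cat >> h.py <<'E'
TOTE=np.array([.512,-.328]); TY=np.deg2rad(14.8); TV=np.array([-np.sin(TY),np.cos(TY)])
def rot(p,y):
    c=[]
    for k in (0,1,-1):
        q=inverse_kinematics(list(p),[np.pi,0,y+k*np.pi])
        if q is not None: c.append((abs(q[5]),y+k*np.pi))
    return [np.pi,0,min(c)[1]]
def pick(xy,yaw):
    p=np.array([*xy,.22]); gripper_to(.05,60); movep(list(p),rot(p,yaw)); st("over")
    move_l([*xy,.09],.2); hit=move_l([*xy,.029],.06,max_force=8); st(f"down hit={hit}")
    if hit: return False
    gripper_to(0,60); o=st("grip"); move_l([*xy,.05],.06); move_l([*xy,.22],.2); o=st("lift")
    return o["opening"]>.006 and o["grasp_force"]>10
def place(side):
    xy=TOTE+side*.055*TV; p=np.array([*xy,.22]); movep(list(p),rot(p,TY)); st("over tote")
    move_l([*xy,.06],.2); hold(.2); hit=move_l([*xy,.0215],.04,max_force=5); st(f"placed hit={hit}")
    gripper_to(.04); move_l([*xy,.22],.2); st("up")
E
python3 - <<'E'
from h import *
ok=pick([.5296,.0187],np.deg2rad(2.4)); print(ok)
if ok: place(-1)
E
```

```text
over t 20.06 p [0.5297 0.0185 0.2203] y rel -24.5 F [0.1 0.7 0.3] op 0.0502 g 0.0
down hit=False t 22.02 p [0.5301 0.0186 0.0295] y rel -24.2 F [ 0.2 -0.1 -0.1] op 0.0499 g 0.0
grip t 22.47 p [0.5299 0.0185 0.0294] y rel -24.4 F [-1.6 -1.5  2.5] op 0.0093 g 59.2
lift t 23.97 p [0.5285 0.0188 0.2182] y rel -24.5 F [ 0.1 -0.6 -4.8] op 0.0091 g 58.4
True
over tote t 25.45 p [ 0.5265 -0.3799  0.2197] y rel -412.3 F [ 0.5 -0.6 -3.6] op 0.009 g 58.4
placed hit=True t 27.47 p [ 0.5257 -0.3809  0.0224] y rel -413.4 F [-0.5  0.3  6. ] op 0.0089 g 59.8
up t 29.02 p [ 0.5253 -0.3805  0.2182] y rel -413.2 F [ 0.5 -0.1 -0.4] op 0.0401 g 0.0
```

```bash
python3 - <<'E'
from h import *
ok=pick([.5829,.152],np.deg2rad(-30.5)); print(ok)
if ok:
    place(1)
    movep([.40,.25,.4],[np.pi,0,a+.4]); st("clear")
    im,d=get_image("top"); np.savez("top2.npz",im=im,d=d)
    save("pics/top2.png",cv2.resize(im[90:275,180:540],None,fx=2.2,fy=2.2,interpolation=cv2.INTER_CUBIC))
    im,d=get_image("side"); save("pics/side2.png",im)
E
```

```text
over t 31.22 p [0.5832 0.1512 0.22  ] y rel 117.1 F [0.7 1.1 0.2] op 0.0501 g 0.0
down hit=False t 33.18 p [0.5834 0.1521 0.0295] y rel 118.0 F [-0.3 -0.6  1. ] op 0.0502 g 0.0
grip t 33.62 p [0.5836 0.1523 0.0297] y rel 118.2 F [0.5 0.6 2.7] op 0.009 g 59.3
lift t 35.12 p [0.5818 0.1518 0.2181] y rel 117.4 F [ 0.   0.3 -4.7] op 0.0092 g 58.4
True
over tote t 36.73 p [ 0.4982 -0.2741  0.2196] y rel -316.2 F [-0.2  0.3 -4.5] op 0.0092 g 58.4
placed hit=True t 38.74 p [ 0.4975 -0.2745  0.0227] y rel -316.8 F [0.2 0.1 5.3] op 0.0091 g 59.7
up t 40.28 p [ 0.4972 -0.2743  0.2184] y rel -316.6 F [ 0.   1.2 -0.5] op 0.0399 g 0.0
clear t 42.31 p [0.4004 0.2494 0.3995] y rel 169.2 F [ 0.6 -0.4  0.6] op 0.0398 g 0.0
```

View pics/top2.png

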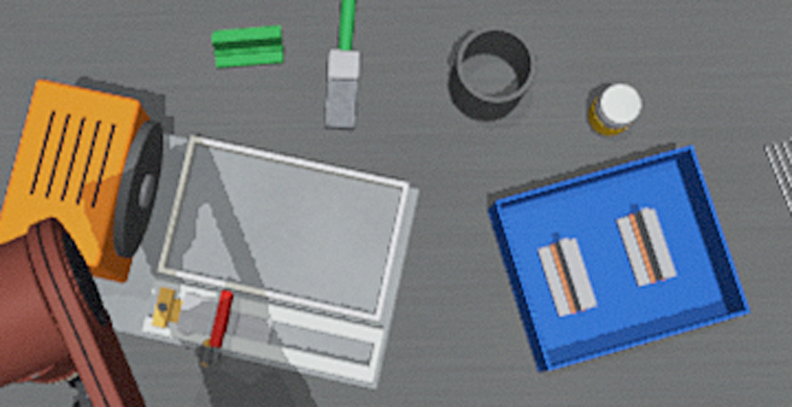

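View pics/side2.png

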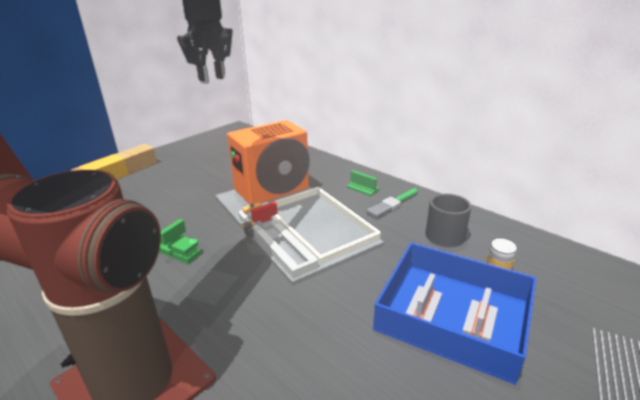

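Both slices stand web-up in the tote, at crop (567,277) and (647,247). The tray is empty, the paddle is still home at (222,320), nothing else has moved, and the arm is clear. I'm handing the job in.

```bash
python3 -c "
from plant import *
print(job_done())"
```

```text
the job is handed in; nothing more can be done
None
```

The job is handed in at about 42 s of the 72 s allowed: the slide was pushed past the catch to a repeatable hard stop using 15–20 N contact limits, then both slices were put upright in the blue tote, with the bystanders and look-alikes left alone.

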